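# Re-seat a heel lift in the toggle clamp

## Task

The leather heel lift in the toggle clamp was clamped short of its side stop. Push the red grip back until the clamp snaps open and stays open, slide the lift over the pad with the fingertips, never lifting it, until its straight edge lies flush against the wooden strip at the side of the pad, then push the clamp over again so that it snaps shut and holds the lift there. Leave the other things on the bench where they are.

Things in the scene. Friction and masses are not known exactly. Their poses are not given: they have to be found in the camera images.
- sole_clamp: toggle clamp on a beech board, 130 (x) x 240 (y) x 20 mm, fixed to the bench. Origin: centre of the board's underside. Own y along the board: pad and lift at +y, pivot and red grip at -y; own x across it, yaw within 0.3 rad of the world's. Mm in this frame: flat pad x -50 to 50, y 35 to 105, top 25 up; end fence y 110 to 120, 43 high; spring anchor at y 0, 35 high
- sole_clamp_lever (a joint): lever: holding arm and red grip in one rigid piece. 0 = shut (-0.005 on the lift), 1.35 = wide open. Springs pull it to the nearer end, dead centre at 0.69: 0.7 N m starts it from either end, less and less up to the centre, past it it flies over by itself in about 0.5 s. Open it by pushing the grip towards the clamp's -y, shut it by pushing the back of the raised arm towards +y
- lever_pivot (a point): the lever's pivot, on the clamp at y -44, 61 mm up; its axis is the clamp's x; cheeks beside it 69 mm high. Shut, the arm runs level from here to y 80, its top 72 mm up, a bolt (16 mm across, top 84 mm up) at y 68; the grip stands up. Open, the arm stands at 77 degrees and the grip lies back level, 60 mm up, out to y -185
- clamp_grip (a point): middle of the red grip, on the lever and moving with it: a round rod 18 mm thick, 80 mm long. Shut, it stands nearly upright, from y -59, 111 mm up, to y -80, 189 mm up, in the sole_clamp frame
- clamp_arm_back (a point): on the lever and moving with it: point on the holding arm's back (its top when shut), 70 mm out from the pivot. The arm is two bars, 15 mm wide over both. Open, this point is 131 mm above the board's underside at y -39 in the sole_clamp frame, the arm's end 187 mm up; the bolt's head near that end stands out backwards to y -50, from 165 mm up
- clamp_foot (a point): underside of the clamp's round foot, 24 mm across, on the lever and moving with it; shut, it lies at x 0, y 68, 34 mm up in the sole_clamp frame and presses on the lift with about 5 N
- heel_lift: light brown leather heel lift, 65 (x) x 69 (y) x 9 mm thick, 30 g, loose on the clamp's pad, under the foot. Origin: centre of its underside; the straight edge is at its own +x, the round back at -x (apex at x -33; half width 22 mm at x -24)
- lift_edge (a point): middle of the lift's straight edge, half-way up
- stop_face (a point): point on the face of the side stop, a beech strip 12 mm thick on the pad, y 41 to 103, top 39 mm up; opposite the foot, at x 33, y 68, 29.5 mm up in the sole_clamp frame; axes as sole_clamp's, the face looks to -x
- wax_block: block of yellow wax, 34x52x20 mm, to be left alone; origin at the centre of its underside
- tack_tin: round tin of tacks, 68x68x24 mm, to be left alone; origin at the centre of its underside
- spare_lift: spare dark heel lift, lying on the bench, 65x67x10 mm, to be left alone; origin at the centre of its underside
- sanding_block: sanding block, 58x95x26 mm, to be left alone; origin at the centre of its underside

How it is judged (in metres and radians):
On the way, in this order (a step that is already met when the one before it is completed fails the run):
1. the clamp is snapped open (value of joint sole_clamp_lever above 1.25 rad), for 0.2 s.
2. with the clamp open, the lift lies flush against the side stop (value of joint sole_clamp_lever above 1.25 rad and x of lift_edge in the frame of sole_clamp above 0.03 m and angle between the x axis of heel_lift and the x axis of sole_clamp, either way round below 0.07 rad and y of heel_lift in the frame of sole_clamp between 0.053 and 0.083 m), for 0.2 s.
3. the clamp is snapped shut on the lift (value of joint sole_clamp_lever below 0.02 rad and x of lift_edge in the frame of sole_clamp above 0.03 m and angle between the x axis of heel_lift and the x axis of sole_clamp, either way round below 0.07 rad and y of heel_lift in the frame of sole_clamp between 0.053 and 0.083 m), for 0.2 s.
At the end, for the whole second after the job is handed in: clamp shut on the lift (lever within 0.02 rad of 0), the lift at rest with the middle of its straight edge within 3 mm of the side stop, square to it within 0.07 rad, and within 15 mm of the foot along the stop (all of step 3 and value of joint sole_clamp_lever above -0.02 rad and linear speed of heel_lift below 0.01 m/s); the robot touches nothing.
It fails at once if the lift is lifted or tipped off the pad (height (world z) of heel_lift above 0.031 m or angle between heel_lift's own z axis and vertical above 0.2 rad).
It fails at once if another thing on the bench is moved by more than 20 mm (distance of any of wax_block, tack_tin, spare_lift, sanding_block from where it was at the start of the episode above 0.02 m).
It also fails if it takes over 64 s, if anything falls off the work surface, if the arm or the gripper's body presses on something with over 40 N, if the wrist force passes 120 N, or if a joint passes its speed limit or range.

## Robot

A 6-joint arm with a two-finger parallel gripper is mounted at the origin on a cart in front of the work surface, level with it; the furniture and walls round the work are solid. World frame = base frame: x ahead of the robot, y to its left, z up, the work surface at z = 0. Lengths are in m, angles in degrees, forces in N, time in s.
With the tool pointing down it reaches from about 0.25 to 0.725 m from the base axis. Payload 9.7 kg.
Tool frame: the origin (TCP) lies midway between the tips of the shut fingers; the grasp point (between the pads) lies bot.grip_depth behind it (bot.grip_depth is the distance from the TCP to the grasp point, in m); z points along the fingers, y is the direction in which the jaws open and shut (so a half turn about z gives the same grasp; the last joint's range is limited). The gripper opens to 85 mm and grips with 20 to 120 N. Pads are 22 mm wide; open, the fingers measure 114 mm over their backs; the gripper's body (76 mm by 85 mm) begins 54 mm behind the grasp point. The pads swing forward as they close: fully open they stand 13 mm farther back than shut.
Start: joints at [-65.947, 4.979, 10.078, 95.1, 0, 90], TCP at [0.224, -0.502, 0.231] pointing down, gripper open.
Joint ranges: [-179.16, 179.16], [-48.56, 103.87], [-65.8, 70.77], [-126.05, 130.52], [-82.76, 87.17], [-180, 180]. Speed limits (degrees/s): [127.2, 127.2, 147.25, 180, 180, 180].

## Interface

Orientations are given as [roll, pitch, yaw] about the fixed x, y, z axes, in that order (R = Rz(yaw) Ry(pitch) Rx(roll)).
In Python, from workcell import bot, imaging, workorder gives the robot as it stands.
- The arm moves only by the tool drive_tool, never from a script. Its argument "rows" is a list of rows, each a list of 7 numbers: the turn, a rotation vector about the tool's x, y, z in rad, then the shift along the tool's x, y, z in mm, then the opening, from 0 (shut) to 1 (fully open). In form: [[rx, ry, rz, x, y, z, jaw], ...]. A call has exactly 8 rows; each row is the pose to reach, as a shift and turn from the pose commanded when the call began, along the tool's axes at that moment; what a row does not reach only later rows make up. A row lasts 1/10 s, in which the tool goes at most 50 mm and 8.59 degrees, less where a joint would pass 70% of its speed; a pose out of reach is approached as far as the arm can. A call with a gripper value outside its range is refused whole. The fingers move at their own pace and stop on an object; the grip force is fixed at half the most. Time passes only in rows, so rows that repeat a pose let the fingers close, or fill a call up. It gives the time, the measured TCP pose, the force and the opening at its end, in the units of the state.
- bot.read_state(): the state, without advancing time (a new reading comes with each control period).
- imaging.read_camera(name): name is "side" or "top"; returns a dict with "frame" (420x560x3 uint8, blue, green, red), "camera_matrix" (3x3 intrinsics, pixels), "distortion" ([k1, k2, p1, p2, k3] as OpenCV has them; the pictures are not rectified), "world_to_cam" (4x4, takes a point from world to camera coordinates). Camera axes: x right, y down, z forward; pixel columns grow to the right and rows downward; lengths in m; the calibration is good to about 2 mm. A picture is of the moment at which its call begins. There is no depth.
- workorder.hand_in(): hands the job in, once; it reports no verdict.
The state is a dict: "t": time; "q": joint angles; "joint_velocities": joint speeds; "effort": joint torques, N m; "ee_pos": TCP position; "ee_rot": TCP orientation; "ft_force": force on the tool from outside, world axes, zero at the start; "torque": the same for the moment, N m; "finger_gap": finger opening in m.
Only numpy, scipy, OpenCV 4.12 (cv2) and the standard library are available. Lean on these libraries where they do the work, as an engineer would, in place of code of your own. Each camera call takes 0.05 s, during which the arm holds its last target.

## Working session

There is one attempt and no reset: what is moved stays moved. The work goes in short steps, Python scripts to look and compute and a tool call to move; the robot and the scene stay as the last step left them, time stands still between calls to the robot, and variables do not carry over. Pictures are saved under pics/ and viewed, and the job is handed in when it is done.

Besides the shell and the picture viewer there is one more tool, called after "Emit:" by a JSON object that holds its "method" and its "body", one argument or row to a line. drive_tool: Moves the arm, as the interface text tells. Its arguments: {"type":"object","properties":{"rows":{"type":"array","items":{"type":"array","items":{"type":"number"}}}},"required":["rows"]}

```bash
mkdir -p pics; ls; python3 - <<'E'
from workcell import bot, imaging
import cv2
print(bot.read_state(), bot.grip_depth)
for n in ("side","top"):
    d=imaging.read_camera(n); cv2.imwrite(f"pics/{n}0.png",d["frame"]); print(n,d["camera_matrix"],d["distortion"],d["world_to_cam"])
E
```

```text
pics
{'t': 0.0, 'q': array([-6.59485434e+01,  5.01230475e+00,  1.00349597e+01,  9.50992736e+01,
        7.94096135e-04,  9.00003642e+01]), 'joint_velocities': array([-0.05258947,  0.00787201,  0.0587174 ,  0.00065833,  0.10663684,
       -0.05513974]), 'effort': array([-6.81763213e-04, -5.20385349e+01,  4.64809084e+01,  1.60324451e-02,
       -3.22854874e-05,  8.84792996e-06]), 'ee_pos': array([ 0.22406914, -0.50204389,  0.23057604]), 'ee_rot': array([-1.79923381e+02, -7.93608347e-04,  2.40510913e+01]), 'ft_force': array([-0.27641203, -0.23773846, -0.86098813]), 'torque': array([-0.05531609,  0.03354517, -0.00125671]), 'finger_gap': 0.0851723453165104} 0.0187
side [[519.73202334   0.         279.77887179]
 [  0.         519.73202334 207.81541398]
 [  0.           0.           1.        ]] [-0.09768541  0.          0.          0.          0.        ] [[-0.98040891 -0.19644442  0.01442079  0.54612171]
 [-0.10521953  0.4604206  -0.88144298  0.1386822 ]
 [ 0.16651493 -0.8656919  -0.47207025  1.14869196]
 [ 0.          0.          0.          1.        ]]
top [[527.45093464   0.         277.88217764]
 [  0.         527.45093464 199.9925158 ]
 [  0.           0.           1.        ]] [-0.02087904  0.          0.          0.          0.        ] [[ 0.00643588 -0.99993738  0.00915474  0.0495091 ]
 [-0.99288178 -0.00747875 -0.11886898  0.57498215]
 [ 0.11893    -0.00832455 -0.99286774  1.01184868]
 [ 0.          0.          0.          1.        ]]
```

View pics/side0.png

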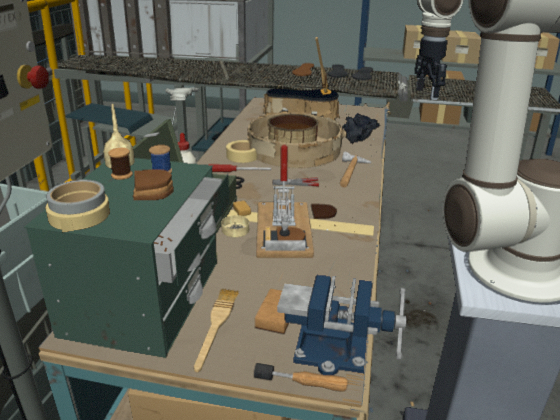

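View pics/top0.png

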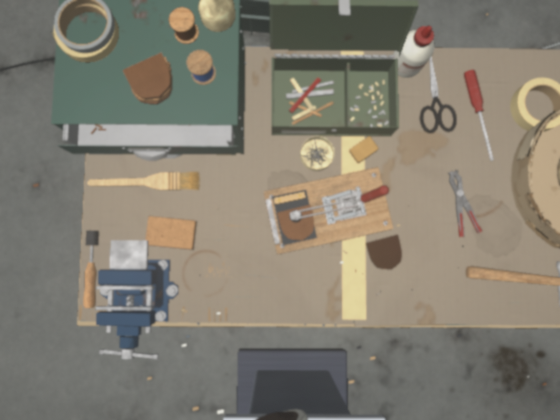

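```bash
python3 - <<'E'
import cv2
a=cv2.imread("pics/top0.png")[155:265,250:410]; cv2.imwrite("pics/top0z.png",cv2.resize(a,None,fx=5,fy=5,interpolation=cv2.INTER_CUBIC))
a=cv2.imread("pics/side0.png")[135:265,215:385]; cv2.imwrite("pics/side0z.png",cv2.resize(a,None,fx=4.6,fy=4.6,interpolation=cv2.INTER_CUBIC))
E
```

```text
(no output)
```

View pics/top0z.png

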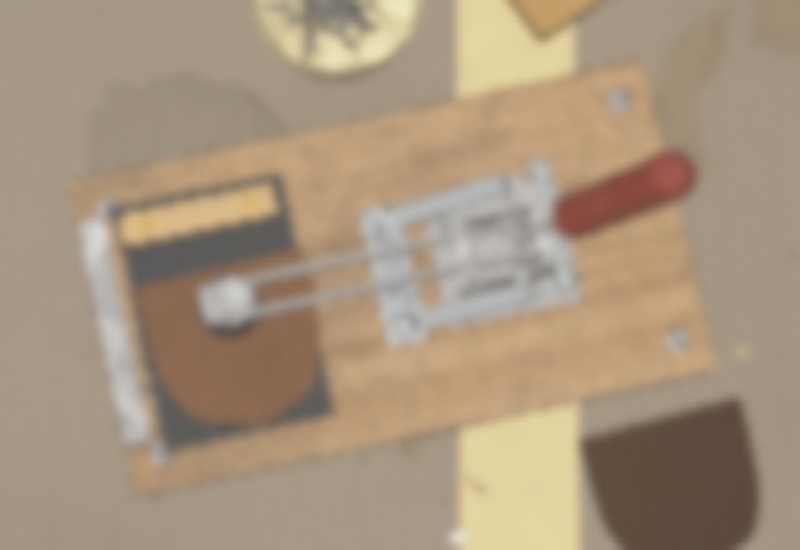

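View pics/side0z.png

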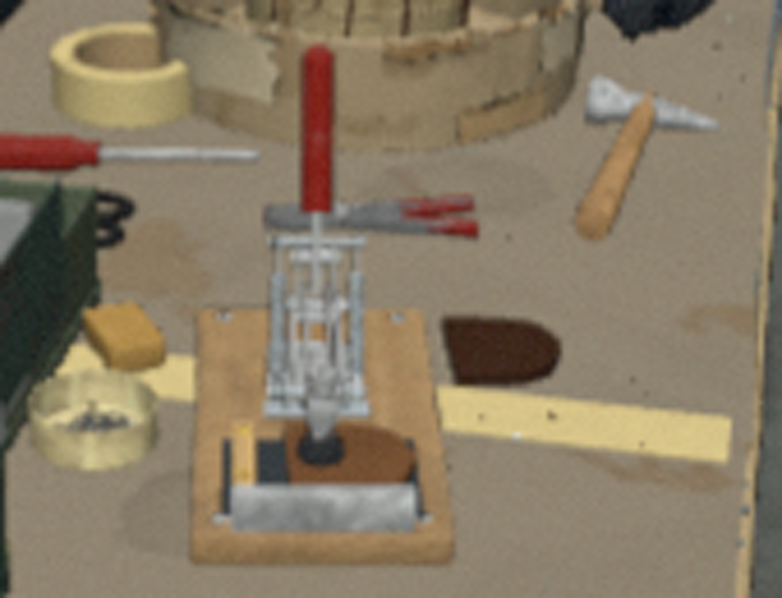

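```bash
cat > h.py <<'E'
import numpy as np, cv2
from workcell import imaging, bot
def cam(n): return imaging.read_camera(n)
def ray(d,px,z):
    p=cv2.undistortPoints(np.array(px,float).reshape(-1,1,2),d["camera_matrix"],np.array(d["distortion"],float)).reshape(-1,2)
    T=d["world_to_cam"];R=T[:3,:3];c=-R.T@T[:3,3]
    v=np.c_[p,np.ones(len(p))]@R
    return c+v*((z-c[2])/v[:,2])[:,None]
def proj(d,P):
    T=d["world_to_cam"];P=np.array(P,float).reshape(-1,3)
    return cv2.projectPoints(P,cv2.Rodrigues(T[:3,:3])[0],T[:3,3],d["camera_matrix"],np.array(d["distortion"],float))[0].reshape(-1,2)
def tri(d1,p1,d2,p2):
    def n(d,p): return cv2.undistortPoints(np.array(p,float).reshape(1,1,2),d["camera_matrix"],np.array(d["distortion"],float)).reshape(2,1)
    X=cv2.triangulatePoints(d1["world_to_cam"][:3],d2["world_to_cam"][:3],n(d1,p1),n(d2,p2)); return (X[:3]/X[3]).ravel()
E
python3 - <<'E'
from h import *
np.set_printoptions(precision=4,suppress=True)
t=cam("top");s=cam("side")
zt=lambda a:[(250+(u+.5)/5-.5,155+(v+.5)/5-.5) for u,v in a]
zs=lambda a:[(215+(u+.5)/4.6-.5,135+(v+.5)/4.6-.5) for u,v in a]
C=ray(t,zt([(68,183),(640,65),(715,368),(135,497)]),.02)
print(C)
TL,TR,BR,BL=C[:,:2]
print("len",[np.linalg.norm(a-b) for a,b in((TL,TR),(BL,BR),(TL,BL),(TR,BR))])
c=C.mean(0); ya=(TL-TR+BL-BR);yaw=np.arctan2(-ya[0],ya[1]); xa=(TL-BL+TR-BR);print("c",c,"yaw",yaw,np.arctan2(xa[1],xa[0]))
c[2]=0
S=ray(s,zs([(192,552),(452,552),(428,310),(198,310)]),.02);print("side corners",S)
R=np.array([[np.cos(yaw),-np.sin(yaw),0],[np.sin(yaw),np.cos(yaw),0],[0,0,1]])
W=lambda p:c+R@np.array(p)
L=lambda P:(np.array(P)-c)@R
print("side corner local",L(S))
print("lift corners local",L(ray(t,zt([(137,289),(300,250),(150,330),(320,330),(225,428)]),.034)))
print("strip local",L(ray(t,zt([(125,248),(278,210),(120,213)]),.039)))
print("grip tri",L(tri(t,zt([(680,172)])[0],s,zs([(317,60)])[0])))
print("bolt",L(ray(t,zt([(228,298)]),.084)))
E
```

```text
[[ 0.5939  0.0831  0.02  ]
 [ 0.6441 -0.1486  0.02  ]
 [ 0.5211 -0.1768  0.02  ]
 [ 0.4683  0.0553  0.02  ]]
len [np.float64(0.23704117187120713), np.float64(0.23796019045543101), np.float64(0.1286853014041302), np.float64(0.12610825591426145)]
c [ 0.5568 -0.0468  0.02  ] yaw 0.21858839368235414 0.22154583264162686
side corners [[ 0.5908  0.0978  0.02  ]
 [ 0.468   0.0704  0.02  ]
 [ 0.5175 -0.1782  0.02  ]
 [ 0.6468 -0.1485  0.02  ]]
side corner local [[ 0.0645  0.1337  0.02  ]
 [-0.0613  0.1336  0.02  ]
 [-0.0669 -0.1198  0.02  ]
 [ 0.0658 -0.1189  0.02  ]]
lift corners local [[ 0.0153  0.1009  0.034 ]
 [ 0.0169  0.0345  0.034 ]
 [-0.0017  0.0993  0.034 ]
 [-0.0158  0.0337  0.034 ]
 [-0.0456  0.0787  0.034 ]]
strip local [[0.0317 0.1023 0.039 ]
 [0.0338 0.04   0.039 ]
 [0.0457 0.1013 0.039 ]]
grip tri [ 0.0013 -0.0834  0.1883]
bolt [[0.0002 0.0695 0.084 ]]
```

```bash
cat >> h.py <<'E'
from scipy.spatial.transform import Rotation as Ro
np.set_printoptions(precision=4,suppress=True)
YAW=.220; C0=np.array([.5568,-.0468,0])
RC=Ro.from_euler('z',YAW).as_matrix()
W=lambda p:C0+RC@np.array(p)
L=lambda P:(np.array(P)-C0)@RC
def to(p_mm):
    s=bot.read_state();R=Ro.from_euler('xyz',s["ee_rot"],degrees=True)
    Rt=Ro.from_euler('xyz',[np.pi,0,YAW]); 
    print("rot",(R.inv()*Rt).as_rotvec(),"shift mm",R.inv().apply(W(np.array(p_mm)/1e3)-s["ee_pos"])*1e3,"now clamp mm",L(s["ee_pos"])*1e3,s["ft_force"],s["t"])
E
python3 -c "
from h import *
to([0,-30,240])"
```

```text
rot [-0.0008  0.      0.1998] shift mm [ 483.412  -250.7892   -8.9153] now clamp mm [-424.0168 -371.7431  230.8753] [0.156  0.1654 0.5137] 0.2
```

Emit:
{"method": "drive_tool", "body": {
  "rows": [
    [0,0,0.02,30,-15,-5,0],
    [0,0,0.04,70,-36,-9,0],
    [0,0,0.07,110,-57,-9,0],
    [0,0,0.1,150,-78,-9,0],
    [0,0,0.13,190,-99,-9,0],
    [0,0,0.16,230,-120,-9,0],
    [0,0,0.18,270,-140,-9,0],
    [0,0,0.2,310,-161,-9,0]
  ]
}}

```text
t: 1.0
ee_pos: [0.4425, -0.2273, 0.2403]
ee_rot: [180.0, -0.0, 12.5]
ft_force: [1.4, -0.7, 0.8]
finger_gap: 0.0003
```

```bash
python3 -c "
from h import *
to([0,-30,240])
to([0,-30,135])"
```

```text
rot [ 0.0002 -0.0001 -0.0011] shift mm [ 150.8276 -121.3257    0.2737] now clamp mm [-150.967  -151.1523  240.2703] [ 1.3671 -0.7415  0.8217] 1.0
rot [ 0.0002 -0.0001 -0.0011] shift mm [ 150.8126 -121.3415  105.2737] now clamp mm [-150.967  -151.1523  240.2703] [ 1.3671 -0.7415  0.8217] 1.0
```

Emit:
{"method": "drive_tool", "body": {
  "rows": [
    [0,0,0,30,-24,0,0],
    [0,0,0,65,-52,0,0],
    [0,0,0,100,-81,0,0],
    [0,0,0,135,-109,0,0],
    [0,0,0,150,-121,0,0],
    [0,0,0,150,-121,40,0],
    [0,0,0,150,-121,80,0],
    [0,0,0,150,-121,90,0]
  ]
}}

```text
t: 1.8
ee_pos: [0.5596, -0.0779, 0.1457]
ee_rot: [-179.9, 0.4, 12.6]
ft_force: [0.0, 0.8, 0.1]
finger_gap: 0.0
```

```bash
python3 - <<'E'
from h import *
to([0,-36,135])
for n in("top","side"):
    d=cam(n);cv2.imwrite(f"pics/{n}1.png",d["frame"])
a=cv2.imread("pics/top1.png")[155:265,250:410]
b=cv2.imread("pics/side1.png")[125:255,215:385]
a=cv2.resize(a,(400,275));b=cv2.resize(b,(400,306))
cv2.imwrite("pics/m1.png",np.vstack([a,b]))
E
```

```text
rot [-0.0022  0.0062 -0.0001] shift mm [ 4.1163  5.0237 10.709 ] now clamp mm [ -4.0494 -30.9996 145.7454] [0.0307 0.8353 0.1328] 1.8
```

View pics/m1.png

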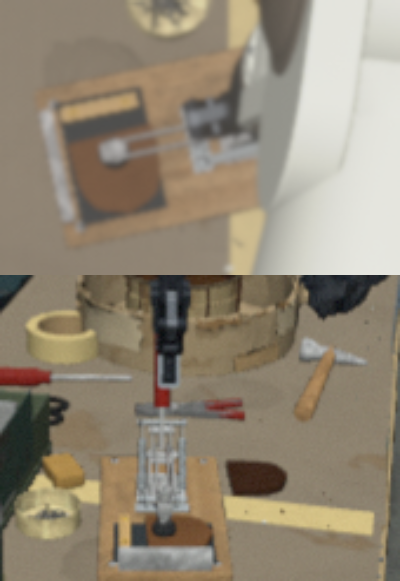

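Emit:
{"method": "drive_tool", "body": {
  "rows": [
    [0,0,0,3,5,5,0],
    [0,0,0,3,10,10,0],
    [0,0,0,3,15,12,0],
    [0,0,0,3,20,12,0],
    [0,0,0,3,26,12,0],
    [0,0,0,3,32,12,0],
    [0,0,0,3,38,12,0],
    [0,0,0,3,44,12,0]
  ]
}}

```text
t: 2.7
ee_pos: [0.5743, -0.1201, 0.1387]
ee_rot: [-179.9, -0.0, 12.6]
ft_force: [-1.2, 7.0, -0.9]
finger_gap: -0.0001
```

```bash
python3 -c "
from h import *
to([0,-120,130])"
```

```text
rot [-0.0019 -0.0006  0.0001] shift mm [-1.0892 44.6365  8.6643] now clamp mm [  1.0781 -75.3795 138.7474] [-1.2097  7.0176 -0.9296] 2.7
```

Emit:
{"method": "drive_tool", "body": {
  "rows": [
    [0,0,0,0,6,1,0],
    [0,0,0,0,12,2,0],
    [0,0,0,0,18,4,0],
    [0,0,0,0,24,6,0],
    [0,0,0,0,30,8,0],
    [0,0,0,0,36,8,0],
    [0,0,0,0,42,8,0],
    [0,0,0,0,48,8,0]
  ]
}}

```text
t: 3.5
ee_pos: [0.5848, -0.1681, 0.1305]
ee_rot: [180.0, -0.0, 12.6]
ft_force: [-0.9, 0.1, -0.5]
finger_gap: 0.0001
```

```bash
python3 - <<'E'
from h import *
to([0,-120,130])
for n in("top","side"):
    d=cam(n);cv2.imwrite(f"pics/{n}2.png",d["frame"])
a=cv2.imread("pics/top2.png")[155:265,250:410]
b=cv2.imread("pics/side2.png")[125:255,215:385]
a=cv2.resize(a,(400,275));b=cv2.resize(b,(400,306))
cv2.imwrite("pics/m2.png",np.vstack([a,b]))
E
```

```text
rot [ 0.0007 -0.0002 -0.0005] shift mm [-0.9062 -4.4663  0.4575] now clamp mm [   0.904  -124.4664  130.4608] [-0.9241  0.0829 -0.4954] 3.5
```

View pics/m2.png

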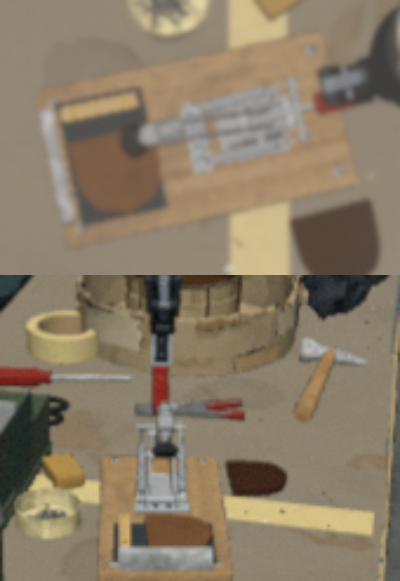

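Emit:
{"method": "drive_tool", "body": {
  "rows": [
    [0,0,0,-10,0,-40,0.43],
    [0,0,0,-30,0,-80,0.43],
    [0,0,0,-60,-10,-100,0.43],
    [0,0,0,-78,-50,-100,0.43],
    [0,0,0,-78,-95,-100,0.43],
    [0,0,0,-78,-140,-100,0.43],
    [0,0,0,-78,-180,-100,0.43],
    [0,0,0,-78,-191,-100,0.43]
  ]
}}

```text
t: 4.4
ee_pos: [0.466, 0.0048, 0.2309]
ee_rot: [-180.0, -0.1, 12.7]
ft_force: [0.2, -0.2, 0.2]
finger_gap: 0.0367
```

```bash
python3 - <<'E'
from h import *
to([-78,67,60])
print(bot.read_state()["finger_gap"])
for n in("top","side"):
    d=cam(n);cv2.imwrite(f"pics/{n}3.png",d["frame"])
a=cv2.imread("pics/top3.png")[155:265,250:410]
b=cv2.imread("pics/side3.png")[125:255,215:385]
a=cv2.resize(a,(400,275));b=cv2.resize(b,(400,306))
cv2.imwrite("pics/m3.png",np.vstack([a,b]))
E
```

```text
rot [-0.0001 -0.0011  0.0024] shift mm [ -0.865    3.201  170.9113] now clamp mm [-77.3375  70.1889 230.9124] [ 0.1957 -0.1976  0.1895] 4.4
0.036675175963541536
```

View pics/m3.png

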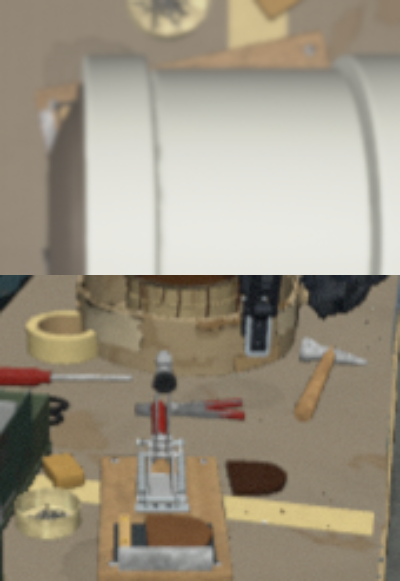

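Emit:
{"method": "drive_tool", "body": {
  "rows": [
    [0,0,0,-2,1,40,0.43],
    [0,0,0,-2,1,85,0.43],
    [0,0,0,-2,1,130,0.43],
    [0,0,0,-2,1,160,0.43],
    [0,0,0,-2,1,180,0.43],
    [0,0,0,-2,1,190,0.43],
    [0,0,0,-2,1,196,0.43],
    [0,0,0,-2,1,196,0.43]
  ]
}}

```text
t: 5.3
ee_pos: [0.4653, 0.0003, 0.0343]
ee_rot: [180.0, 0.0, 12.6]
ft_force: [0.3, 0.0, 0.9]
finger_gap: 0.0366
```

```bash
python3 - <<'E'
from h import *
to([-78,67,25])
print(bot.read_state()["finger_gap"])
for n in("top","side"):
    d=cam(n);cv2.imwrite(f"pics/{n}4.png",d["frame"])
a=cv2.imread("pics/top4.png")[155:265,250:410]
b=cv2.imread("pics/side4.png")[185:265,235:345]
a=cv2.resize(a,(400,275));b=cv2.resize(b,None,fx=7,fy=7,interpolation=cv2.INTER_CUBIC)
cv2.imwrite("pics/m4.png",b)
E
```

```text
rot [ 0.0001  0.0001 -0.0009] shift mm [ 0.9874 -1.1262  9.3407] now clamp mm [-78.9874  65.8757  34.3409] [0.3063 0.0431 0.8605] 5.3
0.03661057999949004
```

View pics/m4.png

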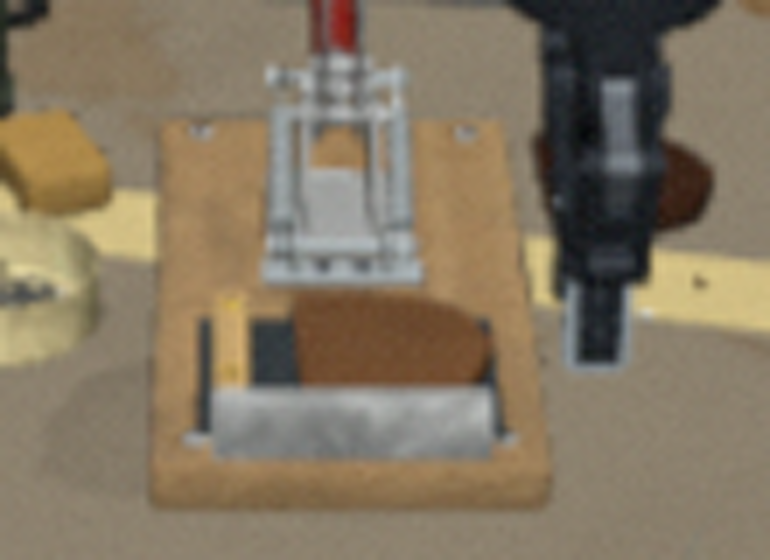

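```bash
python3 - <<'E'
from h import *
s=cam("side")
z=lambda a:[(235+(u+.5)/7-.5,185+(v+.5)/7-.5) for u,v in a]
for h in(.03,.034,.036,.038,.04,.044): print(h,L(ray(s,z([(568,364),(597,365),(626,365)]),h))[:, :2].ravel()*1e3)
print("edge/apex lift top",L(ray(s,z([(297,340),(493,345)]),.034)))
print("strip",L(ray(s,z([(248,350)]),.039)))
E
```

```text
0.03 [-71.9487  73.0002 -81.5403  73.6378 -91.1921  73.6405]
0.034 [-71.2123  79.5669 -80.7426  80.2004 -90.3328  80.2031]
0.036 [-70.8441  82.8503 -80.3438  83.4818 -89.9032  83.4844]
0.038 [-70.4759  86.1337 -79.945   86.7631 -89.4736  86.7658]
0.04 [-70.1077  89.417  -79.5462  90.0444 -89.044   90.0471]
0.044 [-69.3712  95.9838 -78.7485  96.6071 -88.1847  96.6097]
edge/apex lift top [[ 0.0178  0.0643  0.034 ]
 [-0.0472  0.0675  0.034 ]]
strip [[0.0342 0.0791 0.039 ]]
```

Emit:
{"method": "drive_tool", "body": {
  "rows": [
    [0,0,0,7,-1,0,0.43],
    [0,0,0,15,-1,0,0.43],
    [0,0,0,15,-1,5,0.43],
    [0,0,0,15,-1,10,0.43],
    [0,0,0,15,-1,12,0.43],
    [0,0,0,15,-1,14,0.43],
    [0,0,0,15,-1,14,0.43],
    [0,0,0,15,-1,14,0.43]
  ]
}}

```text
t: 6.25
ee_pos: [0.4795, 0.005, 0.0203]
ee_rot: [-180.0, -0.0, 12.6]
ft_force: [0.3, -0.6, -0.3]
finger_gap: 0.0369
```

Emit:
{"method": "drive_tool", "body": {
  "rows": [
    [0,0,0,0,0,0.5,0.43],
    [0,0,0,0,0,1,0.43],
    [0,0,0,0,0,1,0.43],
    [0,0,0,0,0,1.5,0.43],
    [0,0,0,0,0,2,0.43],
    [0,0,0,0,0,2,0.43],
    [0,0,0,0,0,2,0.43],
    [0,0,0,0,0,2,0.43]
  ]
}}

```text
t: 7.05
ee_pos: [0.4796, 0.005, 0.0189]
ee_rot: [180.0, -0.0, 12.6]
ft_force: [-1.8, 0.3, 5.3]
finger_gap: 0.0365
```

Emit:
{"method": "drive_tool", "body": {
  "rows": [
    [0,0,0,0,0,-3,0.43],
    [0,0,0,0,0,-7,0.43],
    [0,0,0,2,0,-7,0.43],
    [0,0,0,4,0,-7,0.43],
    [0,0,0,6,0,-7,0.43],
    [0,0,0,8,0,-7,0.43],
    [0,0,0,10,0,-7,0.43],
    [0,0,0,12,0,-7,0.43]
  ]
}}

```text
t: 7.85
ee_pos: [0.4914, 0.0077, 0.0252]
ee_rot: [-180.0, 0.0, 12.6]
ft_force: [-1.0, -0.8, 0.5]
finger_gap: 0.0366
```

```bash
cat > look.py <<'E'
from h import *
import sys
k=sys.argv[1]
to([-40,68,25.5])
d=cam("side");cv2.imwrite(f"pics/side{k}.png",d["frame"])
b=d["frame"][185:265,235:345]
cv2.imwrite(f"pics/m{k}.png",cv2.resize(b,None,fx=7,fy=7,interpolation=cv2.INTER_CUBIC))
E
python3 look.py 5
```

```text
rot [-0.      0.0001 -0.0002] shift mm [11.9207 -0.5681 -0.2993] now clamp mm [-51.9209  67.4346  25.2023] [-0.9771 -0.8032  0.4575] 7.85
```

View pics/m5.png

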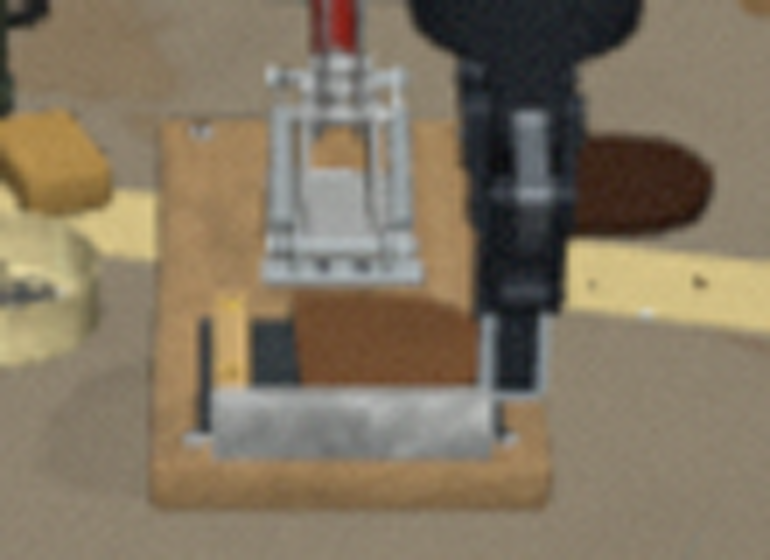

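Emit:
{"method": "drive_tool", "body": {
  "rows": [
    [0,0,0,1,0,-1,0.43],
    [0,0,0,2,0,-1,0.43],
    [0,0,0,3,0,-1,0.43],
    [0,0,0,4,0,-1,0.43],
    [0,0,0,5,0,-1,0.43],
    [0,0,0,6,0,-1,0.43],
    [0,0,0,7,0,-1,0.43],
    [0,0,0,8,0,-1,0.43]
  ]
}}

```text
t: 8.7
ee_pos: [0.4992, 0.0094, 0.0263]
ee_rot: [-180.0, -0.0, 12.6]
ft_force: [-0.7, -0.4, -0.4]
finger_gap: 0.0366
```

```bash
python3 look.py 6
```

```text
rot [-0.     -0.0001 -0.0002] shift mm [ 3.9855 -0.562   0.8137] now clamp mm [-43.9856  67.4387  26.3134] [-0.6524 -0.377  -0.3821] 8.7
```

View pics/m6.png

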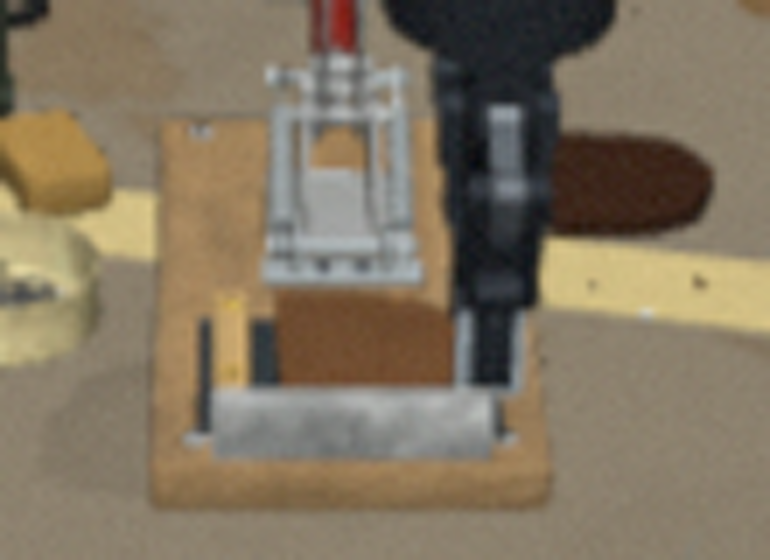

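Emit:
{"method": "drive_tool", "body": {
  "rows": [
    [0,0,0,1,0,0,0.43],
    [0,0,0,2,0,0,0.43],
    [0,0,0,3,0,0,0.43],
    [0,0,0,4,0,0,0.43],
    [0,0,0,5,0,0,0.43],
    [0,0,0,6,0,0,0.43],
    [0,0,0,7,0,0,0.43],
    [0,0,0,8,0,0,0.43]
  ]
}}

```text
t: 9.55
ee_pos: [0.507, 0.0111, 0.0263]
ee_rot: [-180.0, 0.0, 12.6]
ft_force: [0.3, 0.1, 0.3]
finger_gap: 0.0367
```

Emit:
{"method": "drive_tool", "body": {
  "rows": [
    [0,0,0,0.5,0,0,0.43],
    [0,0,0,1,0,0,0.43],
    [0,0,0,1,0,0,0.43],
    [0,0,0,1,0,0,0.43],
    [0,0,0,1,0,0,0.43],
    [0,0,0,1,0,0,0.43],
    [0,0,0,1,0,0,0.43],
    [0,0,0,1,0,0,0.43]
  ]
}}

```text
t: 10.35
ee_pos: [0.5079, 0.0114, 0.0263]
ee_rot: [-180.0, -0.0, 12.6]
ft_force: [-0.4, 0.3, 0.1]
finger_gap: 0.0365
```

```bash
python3 look.py 7
```

```text
rot [-0.     -0.0001 -0.0002] shift mm [-4.9384 -0.5577  0.8111] now clamp mm [-35.0617  67.4414  26.3115] [-0.4267  0.3469  0.1043] 10.35
```

View pics/m7.png

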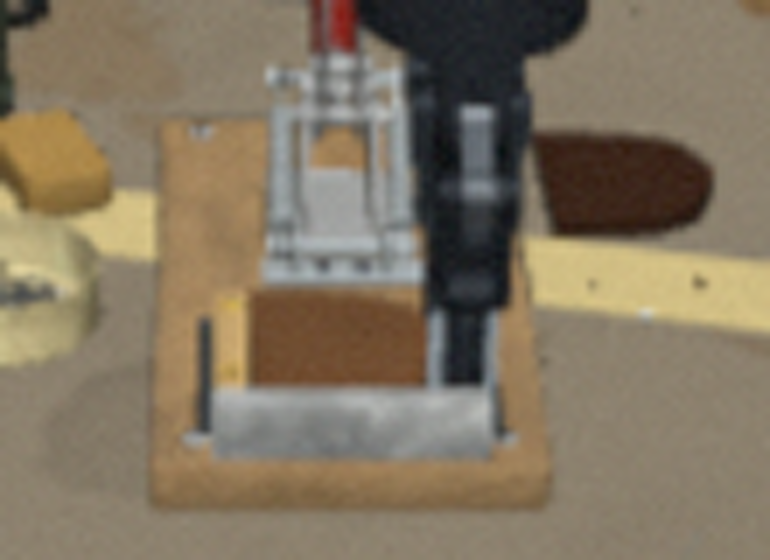

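Emit:
{"method": "drive_tool", "body": {
  "rows": [
    [0,0,0,0.5,0,0,0.43],
    [0,0,0,1,0,0,0.43],
    [0,0,0,1,0,0,0.43],
    [0,0,0,1,0,0,0.43],
    [0,0,0,1,0,0,0.43],
    [0,0,0,1,0,0,0.43],
    [0,0,0,1,0,0,0.43],
    [0,0,0,1,0,0,0.43]
  ]
}}

```text
t: 11.2
ee_pos: [0.5085, 0.0116, 0.0262]
ee_rot: [-180.0, 0.0, 12.6]
ft_force: [-4.9, -0.7, 1.1]
finger_gap: 0.0369
```

Emit:
{"method": "drive_tool", "body": {
  "rows": [
    [0,0,0,0.5,0,0,0.43],
    [0,0,0,0.5,0,0,0.43],
    [0,0,0,0.5,0,0,0.43],
    [0,0,0,0.5,0,0,0.43],
    [0,0,0,0,0,0,0.43],
    [0,0,0,-1,0,0,0.43],
    [0,0,0,-6,0,0,0.43],
    [0,0,0,-14,0,0,0.43]
  ]
}}

```text
t: 12.0
ee_pos: [0.4954, 0.0085, 0.0264]
ee_rot: [180.0, -0.1, 12.6]
ft_force: [-0.2, -0.2, 0.3]
finger_gap: 0.0369
```

Emit:
{"method": "drive_tool", "body": {
  "rows": [
    [0,0,0,-25,0,-10,0.43],
    [0,0,0,-35,0,-40,0.43],
    [0,0,0,-45,0,-80,0.2],
    [0,0,0,-55,0,-120,0],
    [0,0,0,-55,0,-160,0],
    [0,0,0,-55,0,-200,0],
    [0,0,0,-55,0,-210,0],
    [0,0,0,-55,0,-210,0]
  ]
}}

```text
t: 12.8
ee_pos: [0.442, -0.0036, 0.2379]
ee_rot: [180.0, -0.2, 12.6]
ft_force: [-0.2, -1.4, -0.2]
finger_gap: -0.0
```

```bash
python3 look.py 8; python3 -c "
from h import *
to([-70,-82,235])
to([0,-82,235])"
```

```text
rot [ 0.0008 -0.0035 -0.0003] shift mm [ 61.8374  -0.9518 212.6515] now clamp mm [-102.5871   67.2437  237.9328] [-0.2485 -1.3544 -0.1843] 12.8
rot [ 0.0002 -0.001  -0.0003] shift mm [ 33.0444 149.3144   1.2508] now clamp mm [-102.9969   67.3254  236.1809] [ 0.5691 -0.5747 -0.7932] 12.85
rot [ 0.0002 -0.001  -0.0003] shift mm [103.0444 149.2915   1.3217] now clamp mm [-102.9969   67.3254  236.1809] [ 0.5691 -0.5747 -0.7932] 12.85
```

View pics/m8.png

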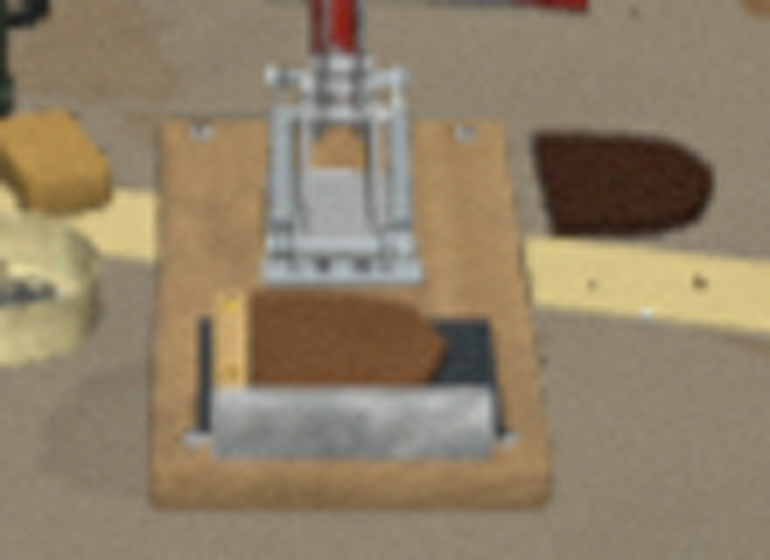

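Emit:
{"method": "drive_tool", "body": {
  "rows": [
    [0,0,0,10,40,0,0],
    [0,0,0,30,85,0,0],
    [0,0,0,55,125,0,0],
    [0,0,0,90,155,0,0],
    [0,0,0,103,162,0,0],
    [0,0,0,103,162,40,0],
    [0,0,0,103,162,80,0],
    [0,0,0,103,162,106,0]
  ]
}}

```text
t: 13.65
ee_pos: [0.5754, -0.1388, 0.1247]
ee_rot: [-179.9, 0.3, 12.6]
ft_force: [-0.4, -0.2, 0.6]
finger_gap: -0.0001
```

```bash
python3 look.py 9; python3 -c "
from h import *
to([0,5,128])"
```

```text
rot [-0.0026  0.0053 -0.0004] shift mm [ -37.6202 -161.6207   99.8372] now clamp mm [ -1.917  -93.8939 124.7172] [-0.382  -0.1504  0.6385] 13.65
rot [-0.0047  0.0097 -0.0003] shift mm [  3.0792 -98.2286  -6.6062] now clamp mm [ -3.1722 -93.1954 120.9584] [ 0.0474 -0.5956 -3.4207] 13.7
```

Emit:
{"method": "drive_tool", "body": {
  "rows": [
    [0,0,0,2,0,0,0],
    [0,0,0,2,-6,0,0],
    [0,0,0,2,-12,0,0],
    [0,0,0,2,-18,0,0],
    [0,0,0,2,-24,0,0],
    [0,0,0,2,-29,0,0],
    [0,0,0,2,-34,0,0],
    [0,0,0,2,-39,0,0]
  ]
}}

```text
t: 14.5
ee_pos: [0.5711, -0.1011, 0.1306]
ee_rot: [179.9, -0.0, 12.6]
ft_force: [1.7, -6.7, -1.4]
finger_gap: -0.0001
```

```bash
python3 -c "
from h import *
to([0,5,128])
b=cam('side')['frame'][125:265,215:385]
cv2.imwrite('pics/m10.png',cv2.resize(b,None,fx=4,fy=4))"
```

```text
rot [ 0.0023 -0.0007 -0.0008] shift mm [ -2.1549 -61.1279   2.4766] now clamp mm [  2.1041 -56.1238 130.6161] [ 1.709  -6.7245 -1.3683] 14.5
```

View pics/m10.png

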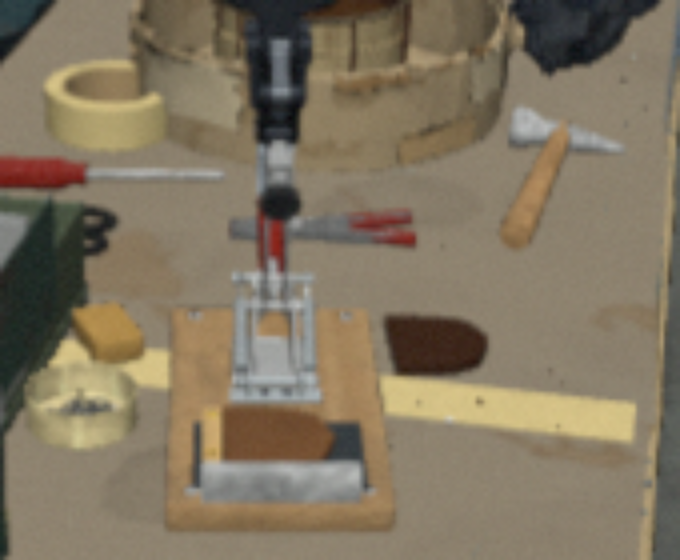

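Emit:
{"method": "drive_tool", "body": {
  "rows": [
    [0,0,0,-1,-6,0,0],
    [0,0,0,-1,-12,0,0],
    [0,0,0,-1,-18,0,0],
    [0,0,0,-1,-24,0,0],
    [0,0,0,-1,-30,0,0],
    [0,0,0,-1,-36,0,0],
    [0,0,0,-1,-42,0,0],
    [0,0,0,-1,-48,0,0]
  ]
}}

```text
t: 15.35
ee_pos: [0.5589, -0.0541, 0.1293]
ee_rot: [179.9, 0.1, 12.6]
ft_force: [1.7, -7.0, -5.7]
finger_gap: 0.0001
```

Emit:
{"method": "drive_tool", "body": {
  "rows": [
    [0,0,0,-1,-5,0,0],
    [0,0,0,-1,-10,0,0],
    [0,0,0,-1,-15,0,0],
    [0,0,0,-1,-20,0,0],
    [0,0,0,-1,-24,0,0],
    [0,0,0,-1,-24,0,0],
    [0,0,0,-1,-24,0,0],
    [0,0,0,-1,-24,0,0]
  ]
}}

```text
t: 16.15
ee_pos: [0.5532, -0.0306, 0.1304]
ee_rot: [-180.0, -0.0, 12.6]
ft_force: [-0.8, -0.1, 0.7]
finger_gap: -0.0004
```

```bash
python3 -c "
from h import *
to([0,5,128])
b=cam('side')['frame'][125:265,215:385]
cv2.imwrite('pics/m11.png',cv2.resize(b,None,fx=4,fy=4))"
```

```text
rot [-0.0004 -0.0002  0.0001] shift mm [ 0.0222 11.6208  2.3894] now clamp mm [ -0.0234  16.62   130.3934] [-0.7572 -0.1135  0.727 ] 16.15
```

View pics/m11.png

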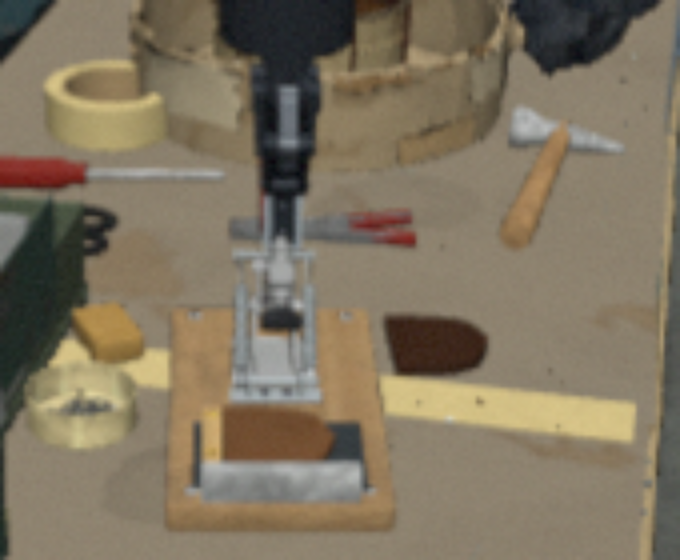

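Emit:
{"method": "drive_tool", "body": {
  "rows": [
    [0,0,0,0,-4,0,0],
    [0,0,0,0,-8,0,0],
    [0,0,0,0,-8,0,0],
    [0,0,0,0,-8,0,0],
    [0,0,0,0,-8,0,0],
    [0,0,0,0,-8,0,0],
    [0,0,0,0,-8,0,0],
    [0,0,0,0,-8,0,0]
  ]
}}

```text
t: 17.0
ee_pos: [0.5514, -0.023, 0.1303]
ee_rot: [-180.0, -0.0, 12.6]
ft_force: [0.4, -1.0, 0.2]
finger_gap: 0.0006
```

```bash
python3 -c "
from h import *
to([0,5,128])
b=cam('side')['frame'][125:265,215:385]
cv2.imwrite('pics/m12.png',cv2.resize(b,None,fx=4,fy=4))"
```

```text
rot [-0.     -0.     -0.0003] shift mm [ 0.0681 19.3619  2.2864] now clamp mm [ -0.0627  24.3619 130.2867] [ 0.4011 -0.9966  0.1995] 17.0
```

View pics/m12.png

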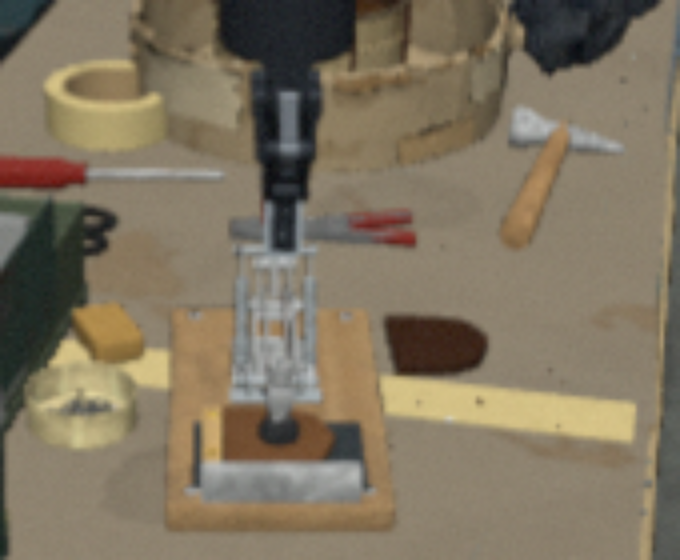

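Emit:
{"method": "drive_tool", "body": {
  "rows": [
    [0,0,0,0,0,-30,0],
    [0,0,0,0,0,-70,0],
    [0,0,0,0,0,-110,0],
    [0,0,0,-30,-20,-130,0],
    [0,0,0,-70,-40,-130,0],
    [0,0,0,-110,-60,-130,0],
    [0,0,0,-150,-80,-130,0],
    [0,0,0,-170,-100,-130,0]
  ]
}}

```text
t: 17.85
ee_pos: [0.3612, 0.0375, 0.2608]
ee_rot: [180.0, -0.1, 12.6]
ft_force: [0.1, 0.5, 0.4]
finger_gap: -0.0
```

Emit:
{"method": "drive_tool", "body": {
  "rows": [
    [0,0,0,0,-40,0,0],
    [0,0,0,0,-80,0,0],
    [0,0,0,0,-120,0,0],
    [0,0,0,0,-150,0,0],
    [0,0,0,0,-150,0,0],
    [0,0,0,0,-150,0,0],
    [0,0,0,0,-150,0,0],
    [0,0,0,0,-150,0,0]
  ]
}}

```text
t: 18.65
ee_pos: [0.352, 0.1083, 0.2602]
ee_rot: [-177.9, 0.1, 15.5]
ft_force: [0.0, -0.1, 0.6]
finger_gap: 0.0002
```

```bash
python3 -c "
from h import *
to([0,5,128])
a=cam('top')['frame'][155:265,250:410]
b=cam('side')['frame'][125:265,215:385]
cv2.imwrite('pics/t13.png',cv2.resize(a,None,fx=5,fy=5,interpolation=cv2.INTER_CUBIC))
cv2.imwrite('pics/m13.png',cv2.resize(b,None,fx=4,fy=4))"
```

```text
rot [-0.0373  0.0022  0.0505] shift mm [156.3692 203.9495 124.5025] now clamp mm [-166.0705  196.018   260.2133] [ 0.0497 -0.0509  0.6276] 18.65
```

View pics/t13.png

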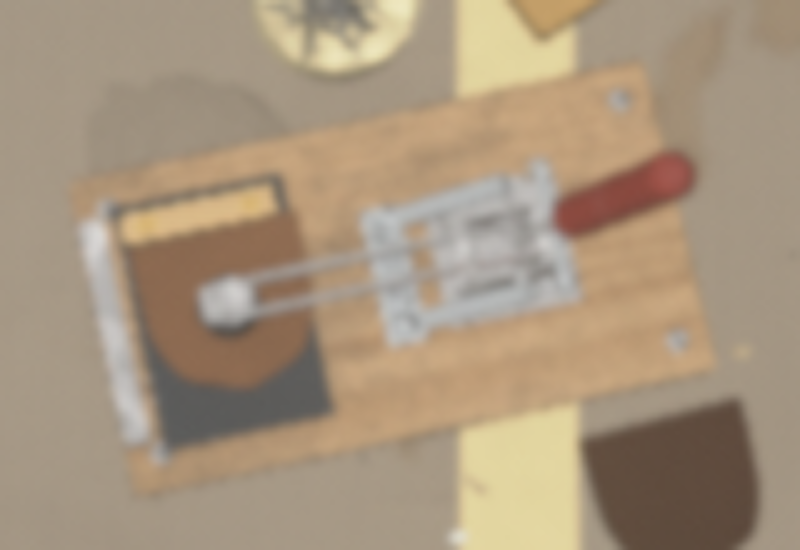

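View pics/m13.png

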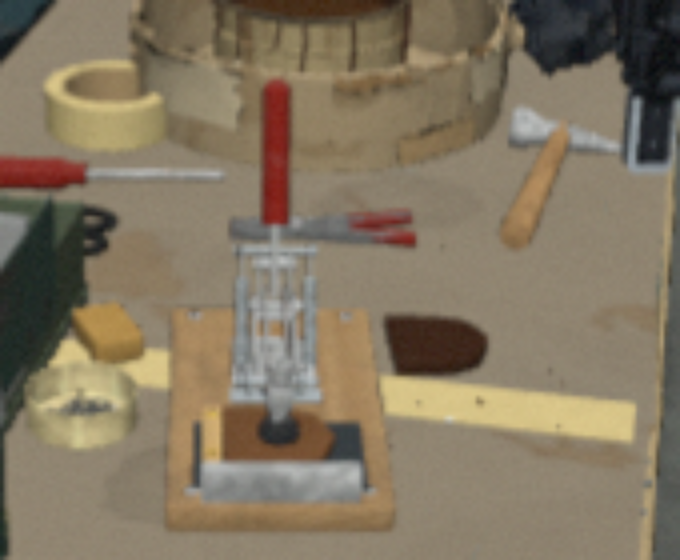

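```bash
python3 -c "
from h import *
from workcell import workorder
s=bot.read_state();print(s['q'],s['joint_velocities'])
print(workorder.hand_in())"
```

```text
[ 15.4637 -18.6962  -8.0362 100.7231   2.1417 179.944 ] [ 0.1954 -0.1146 -0.0557 -0.0113  0.0768 -0.0438]
the job is handed in; nothing more can be done
None
```

The heel lift is now clamped flush against the side stop, and I handed the job in at about 18.7 s of the 64 s allowed.

- **Open:** I pushed the red grip back with the shut fingers (about 7 N). The clamp snapped open and stayed open.
- **Slide:** I pushed the lift about 17 mm over the pad from its round back with two spread fingertips, until about 5 N showed it against the strip.
- **Shut:** I pushed the arm over from behind, mostly on the bolt head (about 7 N), and it snapped shut on the lift.

**Last checks:** The final top and side pictures show the clamp shut with the grip upright and the foot on the lift. The lift's straight edge lies along the strip with no visible gap, and the spare lift, tin and wax block look unmoved. I judged these by eye and did not measure the final gap or angle again; the sanding block was outside the final close-ups. The robot stood clear of everything at hand-in.

**What disagreed:**
- The side camera put the spread fingertips 2–8 mm above the tool point. Touching the board gave about 1 mm, so I chose a pushing height that works for either.
- On the final retreat move the last joint ran up close to its range limit (179.94 of 180 degrees), so the move stopped short. This had no effect on the job.

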